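# Hold a forged bracket down under the spring clamp

### The job

Put the long angle bracket flat on the block of the bench clamp, square and centred under the clamp's foot, with the end of its flat leg up against the little stop at the far side and its upright leg towards the robot, and let go of it. Then push the wooden-handled lever down until the foot bears on the bracket and its spring is pressed in about 6 mm, and finish while still holding the lever there, so that the smith can work on the piece; leave everything else on the bench where it is.

Things in the scene. Friction and masses are not known exactly. Their poses are not given: they have to be found in the camera images.
- bracket_grip (a point): centre of the long bracket's upright leg, where to grasp it. An L of dark flat steel 24 mm wide, 6 thick, 0.15-0.3 kg: flat leg 130 long (the short bracket's is 70), upright leg 64 high. Point: 42 above the underside, mid-thickness. z up, x along the flat leg away from the upright leg, y across the width. Starts lying on its flat leg on the bench
- bracket_end (a point): middle of the underside edge at the free end of the long bracket's flat leg: 127 along x and 42 below bracket_grip; same axes
- clamp: bench clamp, fixed; origin on the bench top straight below the foot; x runs from the robot's side towards the stop, y towards the lever's pivot, z up. Its steel block spans x -85 to +50, y -35 to +45 mm, flat top 30 above the bench. The lever, 24 wide, crosses above it along y, from two pivot cheeks at y = 120, 102 high
- stop_face (a point): middle of the bottom edge of the stop's face, on the block's top: 35 mm along clamp x from the clamp's origin, 30 above the bench. Stop 28 wide, 16 high above the block; its face looks along clamp -x. Axes as the clamp's. The bracket is seated when bracket_end meets this point with its x along the clamp's x
- lever_pivot (a point): axis of the lever's hinge, at clamp (0, 120, 85); the hinge runs along clamp x
- lever_press (a point): middle of the top of the lever's wooden handle, where to push down: 270 mm from the hinge axis along the lever (towards clamp -y), 12 above its centre line. Handle 34 wide, 24 thick, reaching from 205 to 310 from the hinge. The point turns with the lever; at rest it is about 164 above the bench
- lever (a joint): lever angle, rad: 0 at rest (handle raised 0.25 above level), grows as pushed down, level at 0.25, ends at 0.38. Springs back when let go; about 4 N at the handle moves it. The foot meets a bracket on the block at about 0.285; each further 0.05 (13 mm at the handle) presses the foot in about 6 mm and adds about 7 N at the handle. Wanted: about 0.335
- foot (a joint): how far the sprung foot is pressed up into its sleeve in the lever, m: 0 free, up to 0.014; 2500 N/m and 2 N of preload. Wanted: 0.006. The top of its bright shank stands out above the sleeve by so much more
- foot_tip (a point): lowest point of the sprung foot, a steel pad 20 across under the lever 120 from the hinge axis and 45 below the lever's centre line (when free); at rest about 70 above the bench
- short_bracket: the short angle bracket: dark flat steel 24 wide and 6 thick like the long one, upright leg 64 high too, but its flat leg is only 70 long; origin on the underside at the outer corner, flat leg along +x; to be left alone
- hammer: loose hand hammer lying on the bench; a bystander; to be left alone
- brush: loose wire brush lying on the bench; a bystander; to be left alone
- chisel: loose square cold chisel, about 140 long, 16 thick, lying on the bench; a bystander; to be left alone
- rivet_tray: small loose open steel tray, 100 x 140 x 35; a bystander; to be left alone
- oil_can: loose plain aluminium can, 68 across, 110 high; a bystander; to be left alone
- bench_block: loose polished steel block, 80 x 80 x 30; a bystander; to be left alone
Mind the look-alikes: they are no part of the job. What is shaped like the part that bears bracket_grip but green or orange is not meant.

How it is judged:
By the outcome, as a careful person would: the job done as asked, in the order asked, and still so for the second after the job is handed in, while the arm keeps its last pose, push and grip.
It also fails if it takes over 58 s, if anything falls off the work surface, if the arm or the gripper's body presses on something with over 40 N, if the wrist force passes 120 N, or if a joint passes its speed limit or range.

### The arm

A 7-joint arm with a two-finger parallel gripper is mounted at the origin on the work surface. World frame = base frame: x ahead of the robot, y to its left, z up, the work surface at z = 0. Lengths are in m, angles in rad, forces in N, time in s.
With the tool pointing down it reaches from about 0.35 to 0.9 m from the base axis. Payload 19.9 kg.
Tool frame: the origin (TCP) lies midway between the tips of the shut fingers; the grasp point (between the pads) lies 19 mm behind it; y points along the fingers, x is the direction in which the jaws open and shut, and the axes are right-handed (so a half turn about y gives the same grasp; the last joint's range is limited). The gripper opens to 94 mm and grips with 3 to 60 N. Pads are 16 mm wide; open, the fingers measure 119 mm over their backs; the gripper's body (75 mm by 177 mm) begins 78 mm behind the grasp point.
Start: joints at [1.093, 0.417, -0.01, 1.614, 0.005, 1.111, -0.053], TCP at [0.264, -0.566, 0.172] pointing down, gripper open.
Joint ranges: [-2.81, 2.81], [-0.39, 2.02], [-1.27, 1.25], [0.06, 2.57], [-1.19, 4.33], [0.19, 2], [-2.82, 2.82]. Speed limits (rad/s): [1.89, 1.89, 2.39, 2.39, 3.01, 3.01, 3.01].

### API

Orientations are given as a unit quaternion [w, x, y, z].
In Python, from cell import robot gives the robot as it stands.
- The arm moves only by the tool apply_moves, never from a script. Its argument "deltas" is text: rows parted by semicolons, each of 5 numbers parted by spaces: the closure, from -1 (fully open) to 1 (shut), so that 0 is half open, then the shift along the world's x, y, z in units of 60 mm (1.0 is 60 mm), then the turn about the world's z in units of 6 degrees (1.0 is 6 degrees). In form: grip tx ty tz spin; .... A call has 1 to 12 rows; each row shifts and turns the commanded pose from where the row before left it; what a row does not reach is not made up. A row lasts 1/8 s, in which the tool goes at most 62.5 mm and 10.7 degrees, less where a joint would pass 70% of its speed; a pose out of reach is approached as far as the arm can. A call is refused whole if a number of a shift passes 1 or a number of a turn 1, either way. A call with a gripper value outside its range is refused whole. The fingers move at their own pace and stop on an object; the grip force is fixed at half the most. Time passes only in rows, so rows that do not move let the fingers close. It gives the time, the measured TCP pose, the force and the opening at its end, in the units of the state.
- robot.sense(): the state, without advancing time (a new reading comes with each control period).
- robot.capture(name): name is "side" or "top"; returns a dict with "image" (400x640x3 uint8, red, green, blue), "fx", "fy", "cx", "cy" (pixels), "R" (3x3) and "t" (3): a world point X has camera coordinates R X + t. Camera axes: x right, y down, z forward; pixel columns grow to the right and rows downward; lengths in m; the calibration is good to about 2 mm. A picture is of the moment at which its call begins. There is no depth.
- robot.sign_off(): hands the job in, once; it reports no verdict.
The state is a dict: "clock": time; "joint_positions": joint angles; "joint_vel": joint speeds; "effort": joint torques, N m; "eef_pos": TCP position; "tcp_rot": TCP orientation; "contact_force": force on the tool from outside, world axes, zero at the start; "wrist_torque": the same for the moment, N m; "finger_gap": finger opening in m.
Only numpy, scipy, OpenCV 4.12 (cv2) and the standard library are available. Lean on these libraries where they do the work, as an engineer would, in place of code of your own. Each camera call takes 0.05 s, during which the arm holds its last target. There are 200 camera calls.

## Working session

There is one attempt and no reset: what is moved stays moved. The work goes in short steps, Python scripts to look and compute and a tool call to move; the robot and the scene stay as the last step left them, time stands still between calls to the robot, and variables do not carry over. Pictures are saved under pics/ and viewed, about 8 in all and at most 12, crops included, and the job is handed in when it is done.

Besides the shell and the picture viewer there is one more tool, called after ">>>" as name(argument=value, ...) on one line, values as JSON. apply_moves: Moves the arm, as the interface text tells. Its arguments: {"type":"object","properties":{"deltas":{"type":"string"}},"required":["deltas"]}

```bash
mkdir -p pics; cat > h.py <<'E'
import numpy as np, cv2, pickle
from cell import robot
def cap(n,f):
    c=robot.capture(n); cv2.imwrite(f'pics/{f}.png',c['image'][:,:,::-1]); pickle.dump(c,open(f'pics/{f}.pkl','wb')); return c
def load(f): return pickle.load(open(f'pics/{f}.pkl','rb'))
def proj(c,X):
    p=np.atleast_2d(X)@np.array(c['R']).T+c['t']; return np.c_[c['fx']*p[:,0]/p[:,2]+c['cx'],c['fy']*p[:,1]/p[:,2]+c['cy']]
def onz(c,u,v,z):
    R=np.array(c['R']);d=R.T@[(u-c['cx'])/c['fx'],(v-c['cy'])/c['fy'],1];o=-R.T@c['t'];return o+d*(z-o[2])/d[2]
def crop(f,x0,y0,w,h,k,out):
    i=cv2.imread(f'pics/{f}.png')[y0:y0+h,x0:x0+w]; cv2.imwrite(f'pics/{out}.png',cv2.resize(i,None,fx=k,fy=k,interpolation=cv2.INTER_CUBIC))
E
python3 - <<'E'
from h import *
a=cap('top','t0');b=cap('side','s0')
for c in(a,b): print(c['fx'],-np.array(c['R']).T@c['t'],np.array(c['R'])[2])
print(robot.sense())
E
```

```text
506.97983286910005 [0.3966857  0.01851383 1.63461167] [ 0.09259527  0.00347585 -0.99569776]
409.61618588685553 [ 0.51399843 -1.15481599  0.83459654] [ 0.03118482  0.85966404 -0.5099071 ]
{'clock': 0.1, 'joint_positions': array([ 1.09252227,  0.41790937, -0.01029068,  1.61410151,  0.00468007,
        1.11071565, -0.05296428]), 'joint_vel': array([-0.00148836, -0.0004839 ,  0.00069128, -0.000351  ,  0.00170464,
        0.00029698,  0.00132536]), 'effort': array([ 1.90805185e-03, -8.52580976e+01,  6.40222840e-01, -4.26697218e+01,
       -4.88389854e-02,  1.63397082e-02, -8.94828054e-05]), 'eef_pos': array([ 0.26421286, -0.56598952,  0.17139623]), 'tcp_rot': array([ 0.59664451, -0.59626767,  0.38013364, -0.37944514]), 'contact_force': array([ 0.3958956 , -0.01235502,  0.03197999]), 'wrist_torque': array([ 0.02433226, -0.02519609,  0.02378566]), 'finger_gap': 0.09398116050223726}
```

View pics/t0.png

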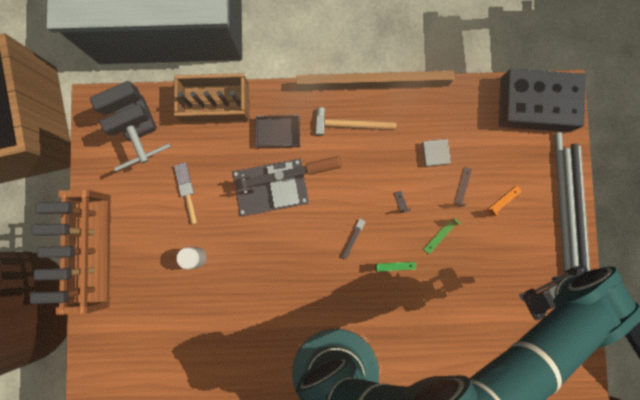

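View pics/s0.png

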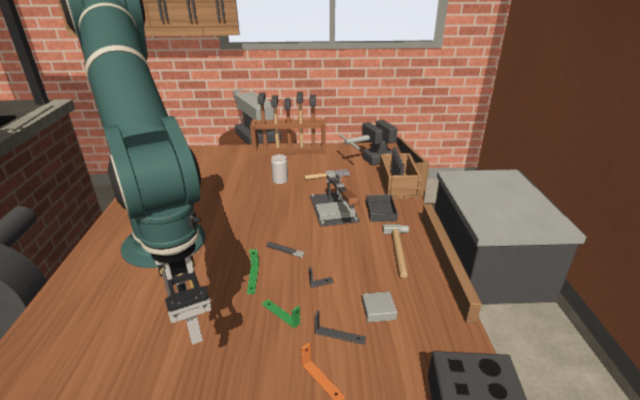

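The long dark bracket is near top (462,187) and the short one near (401,202). The clamp is near (270,187), with its handle at (323,165).

```bash
python3 - <<'E'
from h import *
crop('t0',225,145,125,75,6,'a')
crop('t0',435,155,60,60,6,'b'); crop('s0',305,300,70,60,6,'c')
a,b,c=[cv2.imread(f'pics/{k}.png') for k in 'abc']
m=np.zeros((360,780,3),np.uint8); m[:360,:360]=b; m[:360,360:]=c[:, :420]
cv2.imwrite('pics/bc.png',m)
E
```

```text
(no output)
```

View pics/a.png

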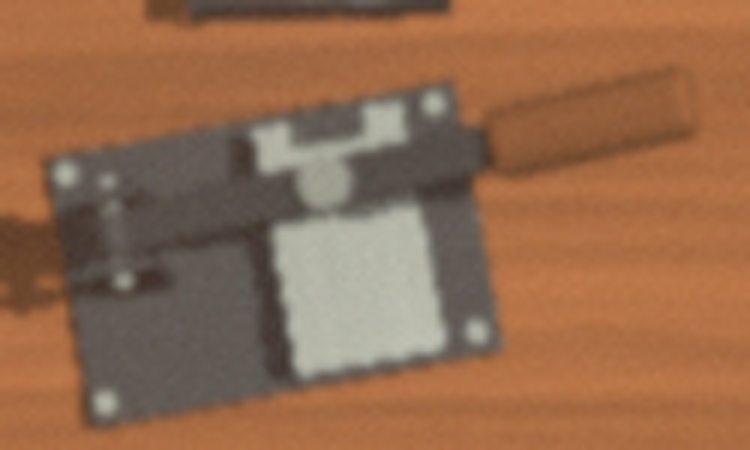

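View pics/bc.png

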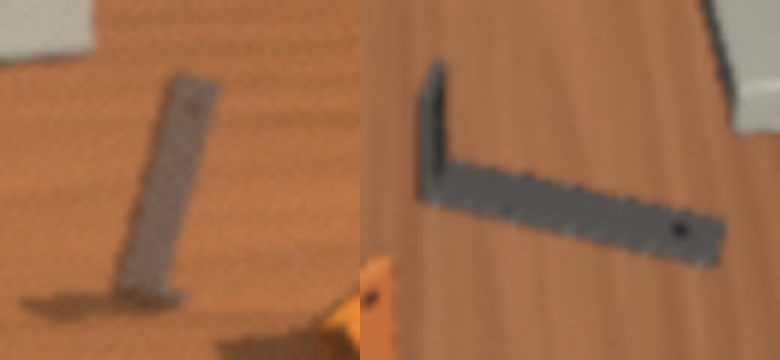

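```bash
cat > fit.py <<'E'
from h import *
from scipy.optimize import least_squares
def fit(obs,p0):
    # obs: (cam, u,v, local xyz mm)
    def loc(p,X): c,s=np.cos(p[2]),np.sin(p[2]); X=np.array(X)/1e3; return [p[0]+c*X[0]-s*X[1],p[1]+s*X[0]+c*X[1],X[2]+(p[3] if len(p)>3 else 0)]
    f=lambda p: np.concatenate([proj(c,loc(p,X))[0]-[u,v] for c,u,v,X in obs])
    r=least_squares(f,p0,loss='soft_l1'); print(r.x.round(4),np.rad2deg(r.x[2]).round(2)); print(f(r.x).reshape(-1,2).round(1).tolist()); return r.x
def px(x,y,x0,y0,k=6): return (x+.5)/k-.5+x0,(y+.5)/k-.5+y0
E
python3 - <<'E'
from fit import *
t=load('t0');s=load('s0')
A=lambda x,y,X:(t,*px(x,y,225,145),X); B=lambda x,y,X:(t,*px(x,y,435,155),X); C=lambda x,y,X:(s,*px(x-360,y,305,300),X)
fit([A(445,348,(-85,-35,30)),A(295,378,(-85,45,30)),A(405,103,(50,-35,30)),A(255,128,(50,45,30))],[.6,.2,.1])
fit([B(178,73,(127,12,6)),B(218,85,(127,-12,6)),B(118,290,(-3,12,0)),B(185,300,(-3,-12,64)),
 C(425,200,(-3,-12,0)),C(715,268,(127,-12,0)),C(725,222,(127,12,6)),C(440,60,(0,12,64)),C(420,95,(-3,-12,64))],[.6,-.4,-.1])
c=fit([B(178,73,(127,12,6)),B(218,85,(127,-12,6)),B(118,290,(-3,12,0)),B(185,300,(-3,-12,64))],[.6,-.4,-.1])
E
```

```text
[0.6147 0.1471 0.1436] 8.23
[[0.0, 0.5], [0.2, -0.3], [-0.3, -0.1], [0.1, -0.1]]
[ 0.5178 -0.4073 -0.3272] -18.75
[[-0.2, -0.2], [0.3, -0.1], [-1.6, 2.0], [-0.2, 0.9], [-0.5, 0.6], [0.5, 0.8], [0.9, -0.5], [0.5, -0.3], [-0.1, 0.4]]
[ 0.5193 -0.4089 -0.3189] -18.27
[[-0.0, -0.8], [0.5, -0.7], [-1.1, 1.5], [0.3, 0.3]]
```

```bash
python3 - <<'E'
from h import *
from scipy.spatial.transform import Rotation as R
s=robot.sense(); q=s['tcp_rot']; M=R.from_quat(np.r_[q[1:],q[0]]).as_matrix(); print(M.round(3), np.rad2deg(np.arctan2(M[1,0],M[0,0])))
E
```

```text
[[ 0.423 -0.001  0.906]
 [-0.906  0.001  0.423]
 [-0.001 -1.    -0.   ]] -64.97334357573246
```

>>> apply_moves(deltas="-1 .42 .26 0 .775; -1 .42 .26 0 .775; -1 .42 .26 0 .775; -1 .42 .26 0 .775; -1 .42 .26 0 .775; -1 .42 .26 0 .775; -1 .42 .26 0 .775; -1 .42 .26 0 .775; -1 .42 .26 0 .775; -1 .42 .26 0 .775; -1 0.03 .04 0 0; -1 0 0 0 0")

```text
clock: 1.6
eef_pos: [0.5182, -0.4079, 0.1718]
tcp_rot: [-0.698, 0.698, -0.114, 0.113]
contact_force: [-0.8, 0.6, 0.2]
finger_gap: 0.0941
```

>>> apply_moves(deltas="-1 0 0 -.5 0; -1 0 0 -.5 0; -1 0 0 -.5 0; -1 0 0 -.5 0; -1 0 0 -.3 0; -1 0 0 -.13 0; -1 0 0 0 0")

```text
clock: 2.48
eef_pos: [0.5184, -0.4086, 0.0267]
tcp_rot: [-0.698, 0.698, -0.113, 0.114]
contact_force: [1.3, -1.1, 0.7]
finger_gap: 0.0943
```

```bash
python3 - <<'E'
from h import *
cap('side','s1'); crop('s1',270,250,130,110,6,'s1c')
E
```

```text
(no output)
```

View pics/s1c.png

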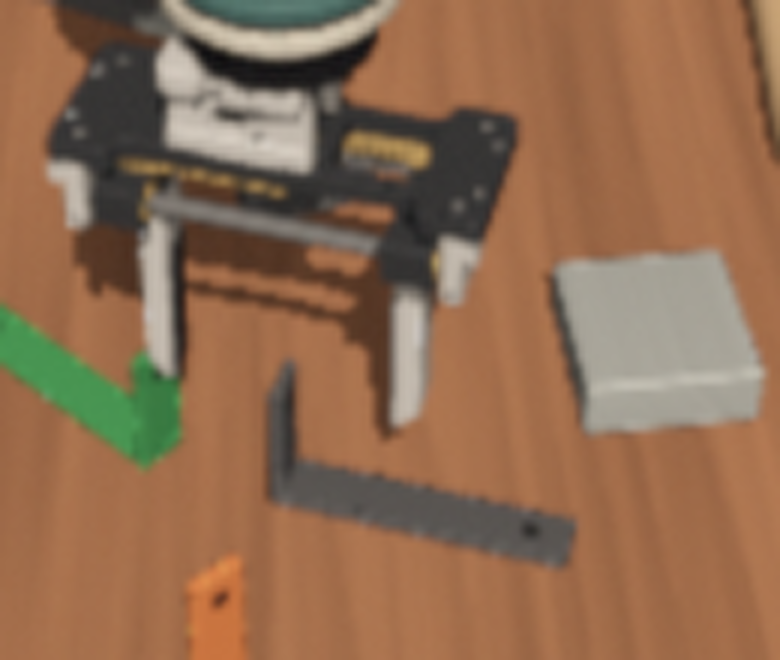

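```bash
python3 - <<'E'
from h import *
c=load('s1'); a=np.deg2rad(-18.5);x=np.array([np.cos(a),np.sin(a),0]);y=np.array([-x[1],x[0],0]);T=robot.sense()['eef_pos']
P=[T,T+.047*x,T-.047*x,T+.047*x-.008*y,T+.047*x+.008*y,T-.047*x-.008*y]
for z in(0,.064):
  for s in(-1,1): P.append([.518-.003*x[0],-.4075-.003*x[1],z]+s*.012*y)
print(((proj(c,P)-[270,250])*6+2.5).round())
E
```

```text
[[288. 443.]
 [394. 466.]
 [184. 420.]
 [389. 480.]
 [398. 452.]
 [178. 433.]
 [273. 504.]
 [289. 463.]
 [270. 398.]
 [287. 357.]]
```

The picture shows the bracket's upright leg at crop (283,430). The finger tips are at about (165,378) and (405,430), roughly 36 px higher than projected. This could be linkage swing or an offset, so I'll part-close and check.

>>> apply_moves(deltas=".5 0 0 0 0;.5 0 0 0 0;.5 0 0 0 0;.5 0 0 0 0;.5 0 0 0 0")

```text
clock: 3.15
eef_pos: [0.5182, -0.4079, 0.0261]
tcp_rot: [-0.698, 0.698, -0.114, 0.113]
contact_force: [-0.3, 0.3, -0.1]
finger_gap: 0.0475
```

```bash
python3 - <<'E'
from h import *
cap('side','s2'); crop('s2',290,265,80,85,6,'s2c');cap('top','t2'); crop('t2',430,150,70,85,6,'t2c')
cv2.imwrite('pics/st2.png',cv2.hconcat([cv2.imread('pics/s2c.png'),cv2.imread('pics/t2c.png')])[:, :800])
E
```

```text
(no output)
```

View pics/st2.png

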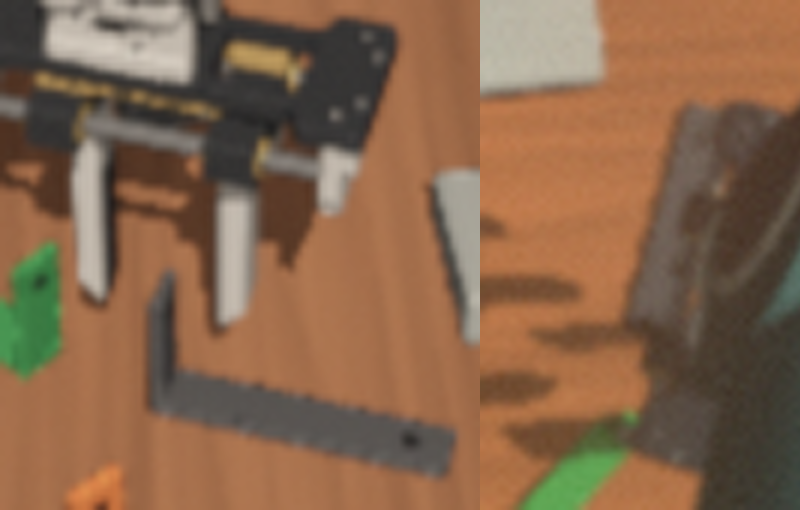

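```bash
python3 - <<'E'
from fit import *
c=load('s2');t=load('t2'); a=np.deg2rad(-18.5);x=np.array([np.cos(a),np.sin(a),0]);y=np.array([-x[1],x[0],0]);T=robot.sense()['eef_pos']
for z in(.124,.15,.18):
  P=[[*(T+.0375*y+s*.0885*x)[:2],z] for s in(1,-1)]; print('top',z,((proj(t,P)-[430,150])*6+2.5+[480,0]).round().tolist())
ob=np.array([px(217,328,290,265),px(107,300,290,265)])
for s in (8,-8):
 for dz in(0,.01,.02,.03):
  f=lambda p:(proj(c,[T+p[0]*x+p[1]*y+[0,0,dz]+k*.0238*x-s/1000*y for k in(1,-1)])-ob).ravel()
  r=least_squares(f,[0,0],x_scale=.01); print(s,dz,(r.x*1e3).round(1),r.fun.round(2))
E
```

```text
top 0.124 [[681.0, 122.0], [586.0, 460.0]]
top 0.15 [[696.0, 114.0], [598.0, 458.0]]
top 0.18 [[713.0, 104.0], [614.0, 456.0]]
8 0 [-8.8 28.5] [-0.5  -0.42  0.5   0.45]
8 0.01 [-5.8 19.5] [-0.39 -0.4   0.39  0.43]
8 0.02 [-2.9 10.4] [-0.28 -0.38  0.28  0.4 ]
8 0.03 [0.1 1.4] [-0.17 -0.36  0.17  0.37]
-8 0 [-8.8 12.5] [-0.5  -0.42  0.5   0.45]
-8 0.01 [-5.8  3.5] [-0.39 -0.4   0.39  0.43]
-8 0.02 [-2.9 -5.6] [-0.28 -0.38  0.28  0.4 ]
-8 0.03 [  0.1 -14.6] [-0.17 -0.36  0.17  0.37]
```

```bash
python3 - <<'E'
from fit import *
c=load('s2'); a=np.deg2rad(-18.5);x=np.array([np.cos(a),np.sin(a),0]);y=np.array([-x[1],x[0],0]);T=robot.sense()['eef_pos']
for z in(.124,.153):
  P=[[*(T+l*y+s*.0885*x)[:2],z] for s in(1,-1) for l in (-.0375,0,.0375)]; print('side',z,((proj(c,P)-[290,265])*6+2.5).round().tolist())
E
```

```text
side 0.124 [[353.0, 294.0], [375.0, 227.0], [396.0, 164.0], [-73.0, 203.0], [-39.0, 142.0], [-7.0, 84.0]]
side 0.153 [[355.0, 239.0], [377.0, 173.0], [398.0, 110.0], [-77.0, 150.0], [-43.0, 89.0], [-10.0, 32.0]]
```

>>> apply_moves(deltas=".5 0 0 -.13 0;.5 0 0 -.13 0; .5 0 0 0 0")

```text
clock: 3.62
eef_pos: [0.5177, -0.4075, 0.0095]
tcp_rot: [0.698, -0.698, 0.114, -0.113]
contact_force: [0.5, -0.0, -1.0]
finger_gap: 0.0235
```

```bash
python3 - <<'E'
from fit import *
cap('side','s3')
def draw(f,x0,y0,w,h,k,T,ang,g):
    c=load(f); a=np.deg2rad(ang);x=np.array([np.cos(a),np.sin(a),0]);y=np.array([-x[1],x[0],0]);T=np.array(T)
    crop(f,x0,y0,w,h,k,'tmp'); im=cv2.imread('pics/tmp.png')
    def poly(P,col): cv2.polylines(im,[((proj(c,P)-[x0,y0]+.5)*k).astype(int)],True,col,1)
    for s in(1,-1): poly([T+s*g/2*x+.008*y,T+s*g/2*x-.008*y,T+s*(g/2+.0125)*x-.008*y,T+s*(g/2+.0125)*x+.008*y],(0,0,255))
    poly([T+s*.0885*x+s*l*.0375*y+[0,0,.097] for s in(1,-1) for l in(-1,1)],(0,255,255)); return im
A=draw('s0',145,250,80,100,4,[.2642,-.566,.1714],-65,.094)
B=draw('t0',505,260,75,75,6,[.2642,-.566,.1714],-65,.094)
C=draw('s3',290,270,80,80,5,robot.sense()['eef_pos'],-18.5,.0235)
m=np.zeros((600,800,3),np.uint8); m[:400,:320]=A[:400]; m[:450,340:790]=B; 
D=cv2.resize(C,None,fx=.999,fy=.999)
cv2.imwrite('pics/cmp.png',np.hstack([A,C])[:400]) if False else None
m2=np.zeros((450,800,3),np.uint8); m2[:400,:320]=A; m2[:400,330:730]=C
cv2.imwrite('pics/m1.png',m2); cv2.imwrite('pics/m2.png',B)
c=np.zeros((600,800,3),np.uint8); c[:400,:320]=A;c[:400,325:725]=C; B2=cv2.resize(B,(200,200)); c[400:,:200]=B2
B3=cv2.resize(B,(400,400))
w=np.zeros((600,800,3),np.uint8); w[:400,:400]=C; w[:400,400:]=B3[:, :400]; w[400:,:160]=cv2.resize(A,(160,200)); cv2.imwrite('pics/w.png',w)
E
```

```text
(no output)
```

View pics/w.png

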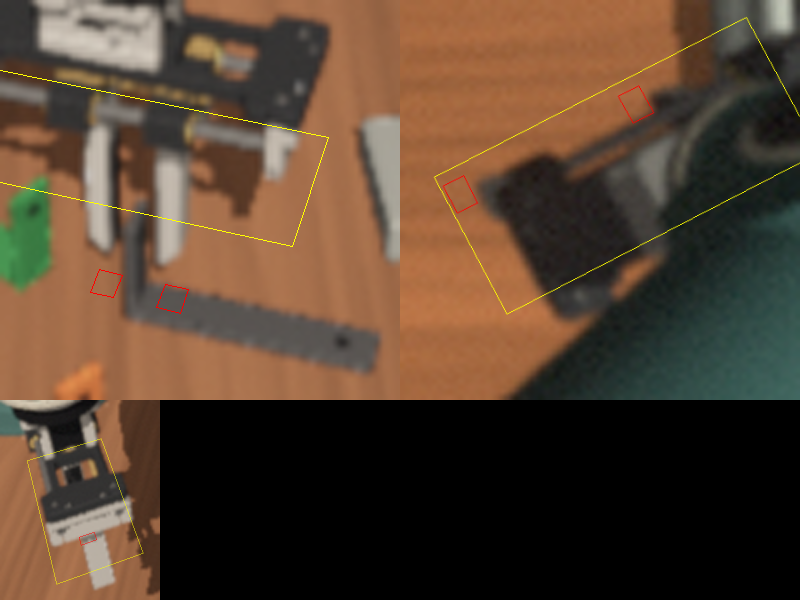

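>>> apply_moves(deltas="1 0 0 0 0;1 0 0 0 0;1 0 0 0 0;1 0 0 0 0")

```text
clock: 4.18
eef_pos: [0.5182, -0.4079, 0.0107]
tcp_rot: [-0.698, 0.698, -0.113, 0.114]
contact_force: [-1.6, 0.6, 4.2]
finger_gap: 0.0059
```

>>> apply_moves(deltas="1 0 0 .1 0;1 0 0 .2 0;1 0 0 .3 0;1 0 0 .3 0;1 0 0 .3 0;1 0 0 .3 0;1 0 0 .17 0;1 0 0 0 0;1 0 0 0 0")

```text
clock: 5.3
eef_pos: [0.5178, -0.4077, 0.11]
tcp_rot: [0.698, -0.698, 0.114, -0.113]
contact_force: [0.6, 0.1, -2.5]
finger_gap: 0.0059
```

>>> apply_moves(deltas="1 -.05 .2 0 .1;1 -.1 .37 0 .2;1 -.1 .37 0 .2;1 -.1 .37 0 .2;1 -.1 .37 0 .2;1 -.1 .37 0 .2;1 -.1 .37 0 .2;1 -.1 .37 0 .2;1 -.1 .37 0 .2;1 -.1 .37 0 .2;1 -.1 .37 0 .2;1 -.1 .37 0 .2")

```text
clock: 6.8
eef_pos: [0.4488, -0.1502, 0.1108]
tcp_rot: [-0.707, 0.707, -0.028, 0.028]
contact_force: [1.0, -0.4, -1.6]
finger_gap: 0.0057
```

>>> apply_moves(deltas="1 -.075 .37 0 .2;1 0 .37 0 .2;1 0 .37 0 .2;1 0 .37 0 .2;1 0 .37 0 .2;1 0 .37 0 .2;1 0 .37 0 .2;1 0 .37 0 .2;1 0 .37 0 .2;1 0 .37 0 .2;1 0 .37 0 .15;1 0 .2 0 0")

```text
clock: 8.3
eef_pos: [0.4446, 0.1061, 0.1107]
tcp_rot: [0.705, -0.705, -0.051, 0.051]
contact_force: [0.6, -0.1, -2.5]
finger_gap: 0.0055
```

>>> apply_moves(deltas="1 0 .14 0 0;1 0 .13 0 0;1 0 0 0 0")

```text
clock: 8.68
eef_pos: [0.4447, 0.1209, 0.1107]
tcp_rot: [-0.705, 0.705, 0.051, -0.051]
contact_force: [0.4, -0.6, -1.6]
finger_gap: 0.0053
```

```bash
python3 - <<'E'
from h import *
print(robot.sense()['eef_pos'])
cap('side','s4');cap('top','t4'); crop('s4',262,130,130,100,6,'s4c'); crop('t4',225,140,150,100,5,'t4c')
a=cv2.imread('pics/s4c.png');b=cv2.imread('pics/t4c.png')
w=np.zeros((600,780,3),np.uint8); w[:]=a; cv2.imwrite('pics/s4c.png',w)
E
```

```text
[0.44469826 0.12089977 0.11070869]
```

View pics/s4c.png

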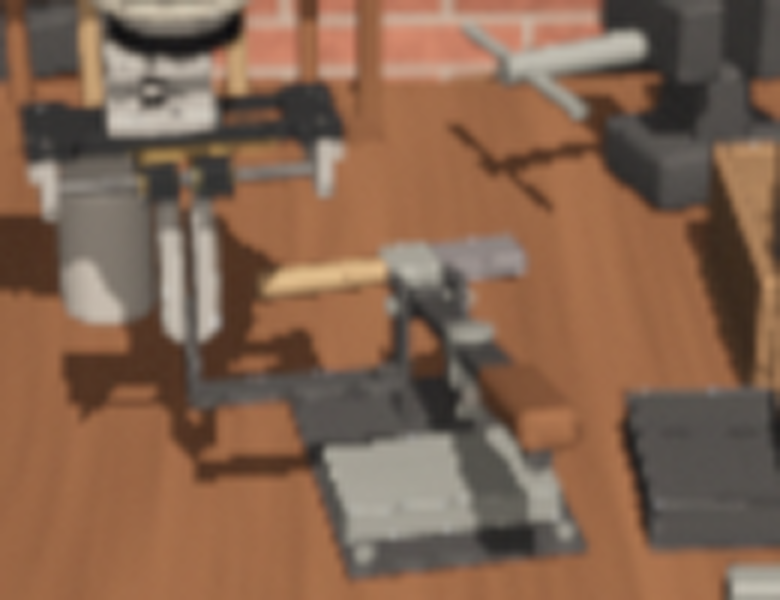

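```bash
python3 - <<'E'
from fit import *
c=load('s4');t=load('t4');a=np.deg2rad(8.25);x=np.array([np.cos(a),np.sin(a),0]);y=np.array([-x[1],x[0],0])
G=np.array([.4447,.1209,.1002])
L=[(-3,-12,0),(-3,12,0),(127,-12,0),(127,12,0),(127,-12,6),(127,12,6),(-3,-12,64)]
P=[G+x*l[0]/1e3+y*l[1]/1e3+[0,0,l[2]/1e3] for l in L]
p=proj(c,P); print(((p-[262,130])*6+2.5).round().tolist())
print(((proj(t,P)-[225,140])*5+2).round().tolist())
E
```

```text
[[189.0, 412.0], [185.0, 392.0], [404.0, 391.0], [397.0, 372.0], [404.0, 383.0], [397.0, 364.0], [184.0, 316.0]]
[[354.0, 460.0], [315.0, 466.0], [319.0, 249.0], [280.0, 256.0], [319.0, 248.0], [280.0, 254.0], [348.0, 456.0]]
```

View pics/t4c.png

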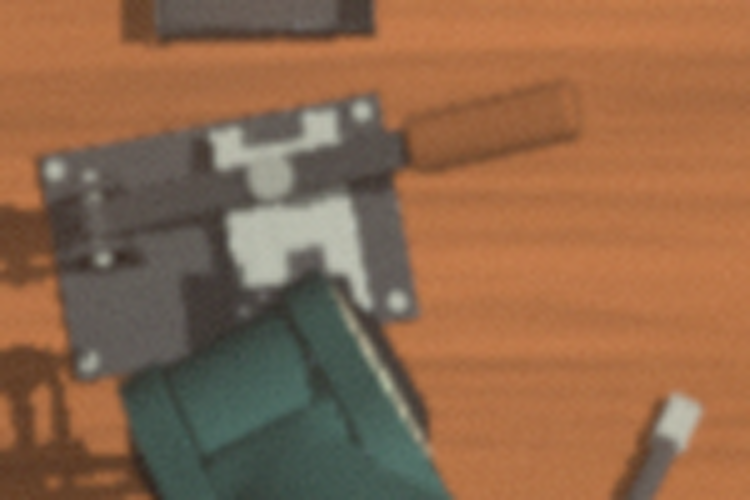

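>>> apply_moves(deltas="1 0 .035 0 0;1 0 0 -.2 0;1 0 0 -.3 0;1 0 0 -.3 0;1 0 0 -.2 0;1 0 0 -.08 0;1 0 0 0 0;1 0 0 0 0")

```text
clock: 9.78
eef_pos: [0.445, 0.1229, 0.0463]
tcp_rot: [-0.705, 0.705, 0.051, -0.05]
contact_force: [0.9, -0.9, -1.4]
finger_gap: 0.0056
```

>>> apply_moves(deltas="1 .1 .0145 0 0;1 .15 .022 0 0;1 .15 .022 0 0;1 .15 .022 0 0;1 .15 .022 0 0;1 .15 .022 0 0;1 .15 .022 0 0;1 .1 .0145 0 0;1 0 0 0 0;1 0 0 0 0")

```text
clock: 11.02
eef_pos: [0.5104, 0.1324, 0.0459]
tcp_rot: [-0.705, 0.705, 0.051, -0.051]
contact_force: [-0.4, -0.1, -2.6]
finger_gap: 0.0054
```

```bash
python3 - <<'E'
from h import *
print(robot.sense()['eef_pos'],robot.sense()['contact_force'])
cap('side','s5');cap('top','t5'); crop('s5',285,160,85,75,7,'s5c'); crop('t5',235,145,60,60,5,'t5c')
a=cv2.imread('pics/s5c.png');b=cv2.imread('pics/t5c.png')
w=np.zeros((525,800,3),np.uint8); w[:,:500]=a[:,:500]; w[:300,500:800]=b; cv2.imwrite('pics/w5.png',w)
E
```

```text
[0.51042425 0.13242924 0.0458793 ] [-0.44446268 -0.13908595 -2.56435693]
```

View pics/w5.png

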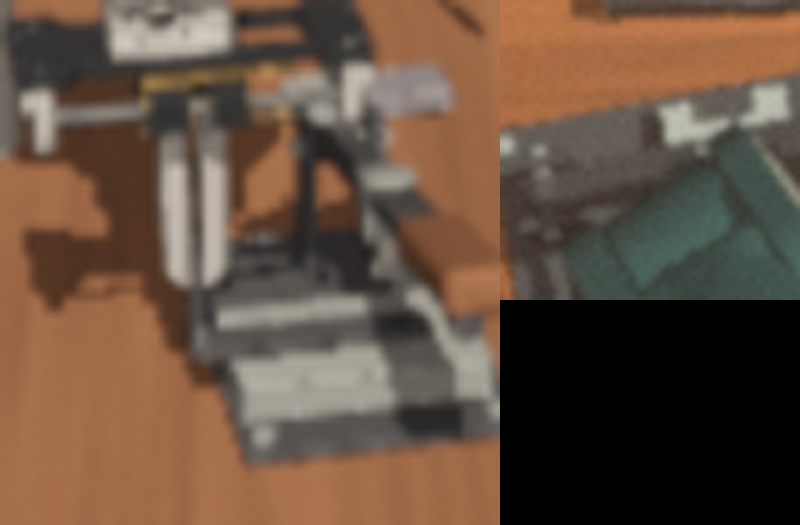

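The bracket lies on line over the block. Its far top edge runs about (215,330)-(370,318), its near edge about (205,357)-(385,345), and its lower corner is at (195,357).

```bash
python3 - <<'E'
from fit import *
c=load('s5');a=np.deg2rad(8.23)
def W(X,o=(.6147,.1471)):
    ca,sa=np.cos(a),np.sin(a);X=np.atleast_2d(X)/1e3
    return np.c_[o[0]+ca*X[:,0]-sa*X[:,1],o[1]+sa*X[:,0]+ca*X[:,1],X[:,2]]
s=lambda X:((proj(c,W(X))-[285,160])*7+3).round().astype(int).tolist()
print('block',s([(-85,-35,30),(-85,45,30),(50,-35,30),(50,45,30)]))
g=-92-10+3
for dy in(-4,0,4): print(dy,s([(g-3,dy-12,35),(g+8,dy+12,41),(g+100,dy+12,41),(g+8,dy-12,35),(g+100,dy-12,35)]))
T=np.array([.5104,.1324]); d=T-[.6147,.1471]; print('tcp in clamp',d@[np.cos(a),np.sin(a)],d@[-np.sin(a),np.cos(a)])
# contrast: sample columns through the leg
g=cv2.cvtColor(c['image'],cv2.COLOR_RGB2GRAY)
for u in(322,328,334): print(u,g[198:226,u].tolist())
E
```

```text
block [[243, 391], [218, 313], [496, 365], [460, 289]]
-4 [[205, 367], [218, 332], [388, 315], [225, 365], [397, 348]]
0 [[204, 363], [217, 328], [386, 311], [224, 361], [395, 344]]
4 [[202, 359], [216, 324], [385, 307], [223, 357], [394, 340]]
tcp in clamp -0.10533012082241734 0.000381637963230722
322 [48, 65, 84, 85, 91, 120, 149, 146, 115, 86, 82, 79, 87, 132, 163, 166, 172, 172, 162, 161, 161, 148, 132, 148, 156, 137, 106, 99]
328 [65, 75, 83, 87, 105, 138, 156, 137, 93, 84, 87, 93, 131, 161, 164, 160, 153, 155, 160, 161, 157, 134, 92, 84, 84, 89, 91, 93]
334 [41, 44, 45, 65, 123, 156, 146, 114, 88, 91, 102, 134, 160, 162, 164, 170, 171, 161, 160, 158, 137, 93, 85, 83, 83, 83, 87, 103]
```

>>> apply_moves(deltas="1 0 .016 -.04 0;1 0 0 -.04 0;1 0 0 0 0;1 0 0 0 0")

```text
clock: 11.62
eef_pos: [0.5107, 0.1335, 0.0411]
tcp_rot: [-0.705, 0.705, 0.051, -0.051]
contact_force: [0.4, 0.9, -2.4]
finger_gap: 0.0058
```

>>> apply_moves(deltas="1 .05 .007 0 0;1 .05 .007 0 0;1 0 0 0 0;1 0 0 0 0")

```text
clock: 12.12
eef_pos: [0.5166, 0.1343, 0.0411]
tcp_rot: [-0.705, 0.705, 0.051, -0.051]
contact_force: [0.0, 0.3, -1.7]
finger_gap: 0.006
```

>>> apply_moves(deltas="1 .035 .005 0 0;1 0 0 0 0;1 0 0 0 0")

```text
clock: 12.5
eef_pos: [0.5188, 0.1346, 0.0411]
tcp_rot: [-0.705, 0.705, 0.051, -0.051]
contact_force: [0.2, -0.3, -1.5]
finger_gap: 0.006
```

>>> apply_moves(deltas="1 .035 .005 0 0;1 0 0 0 0;1 0 0 0 0")

```text
clock: 12.88
eef_pos: [0.5209, 0.1349, 0.0411]
tcp_rot: [-0.705, 0.705, 0.051, -0.051]
contact_force: [-0.4, -0.0, -2.5]
finger_gap: 0.0057
```

>>> apply_moves(deltas="1 .035 .005 0 0;1 0 0 0 0;1 0 0 0 0")

```text
clock: 13.25
eef_pos: [0.5221, 0.135, 0.0409]
tcp_rot: [-0.705, 0.705, 0.05, -0.051]
contact_force: [-5.2, -1.5, 2.0]
finger_gap: 0.0062
```

>>> apply_moves(deltas="1 .01 .0015 -.02 0;1 0 0 0 0;1 0 0 0 0")

```text
clock: 13.62
eef_pos: [0.522, 0.1349, 0.0405]
tcp_rot: [-0.705, 0.706, 0.05, -0.052]
contact_force: [-19.2, -5.2, 26.3]
finger_gap: 0.0058
```

>>> apply_moves(deltas="0 0 0 0 0;0 0 0 0 0;0 0 0 0 0;0 0 0 0 0;0 0 0 0 0;0 0 0 .1 0;0 0 0 .3 0;0 0 0 .4 0;0 0 0 .4 0;0 0 0 .5 0;0 0 0 .5 0;0 0 0 .5 0")

```text
clock: 15.12
eef_pos: [0.5235, 0.1355, 0.2043]
tcp_rot: [0.705, -0.705, -0.051, 0.051]
contact_force: [0.2, -0.3, 0.4]
finger_gap: 0.0468
```

>>> apply_moves(deltas="1 0 -.3 .3 0;1 .2 -.3 .2 0;1 .2 -.3 0 0;1 .2 -.3 0 0;1 .25 -.3 0 0;1 .25 -.25 0 0;1 .25 -.2 0 0;1 .25 -.1 0 0;1 .25 -.04 0 0;1 0 0 0 0;1 0 0 0 0")

```text
clock: 16.5
eef_pos: [0.6343, 0.0102, 0.2318]
tcp_rot: [0.705, -0.705, -0.051, 0.051]
contact_force: [-0.7, 0.3, 0.4]
finger_gap: 0.0003
```

```bash
python3 - <<'E'
from h import *
print(robot.sense()['eef_pos'],robot.sense()['finger_gap'])
cap('side','s6');cap('top','t6'); crop('s6',295,120,90,110,5,'s6c'); crop('t6',235,145,70,75,5,'t6c')
a=cv2.imread('pics/s6c.png');b=cv2.imread('pics/t6c.png')
w=np.zeros((550,800,3),np.uint8); w[:,:450]=a; w[:375,450:]=b; cv2.imwrite('pics/w6.png',w)
E
```

```text
[0.63433654 0.01019117 0.23175294] 0.00034650331664207883
```

View pics/w6.png

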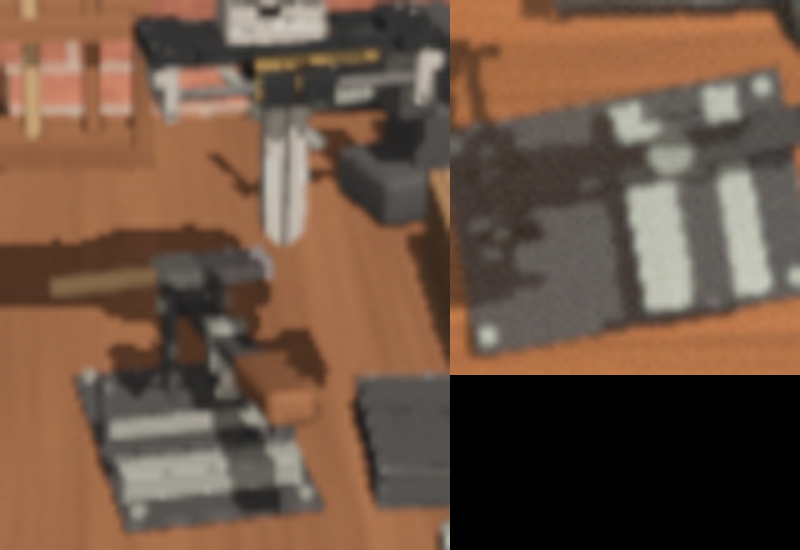

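```bash
python3 - <<'E'
from fit import *
c=load('t6');a=np.deg2rad(8.23);g=cv2.cvtColor(c['image'],cv2.COLOR_RGB2GRAY).astype(np.float32)
# resample along clamp y at fixed clamp x at z=.033
ys=np.arange(60,-55,-2.)
for X in(-30,-40,-50,-60,-70):
    P=np.array([[.6147+np.cos(a)*X/1e3-np.sin(a)*y/1e3,.1471+np.sin(a)*X/1e3+np.cos(a)*y/1e3,.032] for y in ys])
    p=proj(c,P).astype(np.float32); v=cv2.remap(g,p[:,0][None],p[:,1][None],cv2.INTER_LINEAR)[0]
    th=120; cr=[round(float(ys[i]+(ys[i+1]-ys[i])*(th-v[i])/(v[i+1]-v[i])),1) for i in range(len(v)-1) if (v[i]-th)*(v[i+1]-th)<0]
    print(X,cr)
E
```

```text
-30 [45.9, 10.9, -10.9, -37.2]
-40 [46.2, 11.0, -10.5, -37.6]
-50 [45.1, 11.0, -10.9, -36.9]
-60 [46.3, 10.4, -10.6, -38.0]
-70 [44.8, 11.2, -10.7, -37.9]
```

>>> apply_moves(deltas="1 0 0 -.4 0;1 0 0 -.4 0;1 0 0 -.1 0;1 0 0 0 0")

```text
clock: 17.1
eef_pos: [0.6346, 0.0099, 0.1784]
tcp_rot: [-0.705, 0.705, 0.051, -0.051]
contact_force: [-0.1, 0.0, 0.2]
finger_gap: 0.0006
```

>>> apply_moves(deltas="1 0 0 -.1 0;1 0 0 -.1 0;1 0 0 -.1 0;1 0 0 0 0;1 0 0 0 0")

```text
clock: 17.73
eef_pos: [0.6347, 0.0099, 0.1601]
tcp_rot: [-0.705, 0.705, 0.051, -0.051]
contact_force: [0.3, 0.4, -1.0]
finger_gap: 0.0007
```

>>> apply_moves(deltas="1 0 0 -.1 0;1 0 0 -.1 0;1 0 0 0 0")

```text
clock: 18.1
eef_pos: [0.6343, 0.0098, 0.1473]
tcp_rot: [0.705, -0.705, -0.05, 0.051]
contact_force: [0.4, -0.0, 0.6]
finger_gap: 0.0005
```

>>> apply_moves(deltas="1 0 0 -.1 0;1 0 0 -.1 0;1 0 0 0 0")

```text
clock: 18.48
eef_pos: [0.6343, 0.0098, 0.1353]
tcp_rot: [0.705, -0.705, -0.05, 0.051]
contact_force: [-0.6, 0.1, 0.3]
finger_gap: 0.0006
```

>>> apply_moves(deltas="1 0 0 -.1 0;1 0 0 -.1 0;1 0 0 0 0")

```text
clock: 18.85
eef_pos: [0.6345, 0.0099, 0.1235]
tcp_rot: [0.705, -0.705, -0.051, 0.051]
contact_force: [-0.5, -0.9, 2.9]
finger_gap: 0.0004
```

>>> apply_moves(deltas="1 0 -.01 -.1 0;1 0 -.01 -.1 0;1 0 0 0 0")

```text
clock: 19.23
eef_pos: [0.6344, 0.0086, 0.1113]
tcp_rot: [0.705, -0.705, -0.05, 0.051]
contact_force: [-0.7, -0.8, 3.1]
finger_gap: 0.0003
```

```bash
cat > hm.py <<'E'
from fit import *
a0=np.deg2rad(8.23)
def W(X):
    ca,sa=np.cos(a0),np.sin(a0);X=np.atleast_2d(X)/1e3
    return np.c_[.6147+ca*X[:,0]-sa*X[:,1],.1471+sa*X[:,0]+ca*X[:,1],X[:,2]]
def handle(th,r,n,x):  # r along lever, n above centre line
    e=.25-th; return [x,120-r*np.cos(e)+n*np.sin(e),85+r*np.sin(e)+n*np.cos(e)]
def est(f,ref='s6'):
    # patch: end of handle (robot-right end face), matched by template against ref at theta=0
    c0=load(ref);c=load(f); q=proj(c0,W([handle(0,310,0,0)]))[0]; x,y=int(q[0]),int(q[1])
    T=c0['image'][y-5:y+7,x-9:x+10]; S=c['image'][y-15:y+55,x-25:x+26]
    r=cv2.matchTemplate(S,T,cv2.TM_CCOEFF_NORMED); _,m,_,(mx,my)=cv2.minMaxLoc(r)
    d=np.array([mx-16,my-10]); ths=np.arange(0,.39,.01); p=np.array([proj(c0,W([handle(t,310,0,0)]))[0] for t in ths])-q
    k=np.argmin(((p-d)**2).sum(1)); print(f,'match',round(m,2),'shift',d,'theta~',ths[k].round(2),'pred',p[k].round(1))
E
python3 - <<'E'
from hm import *
cap('side','s7'); est('s7'); est('s6'); print(robot.sense()['contact_force'])
E
```

```text
s7 match 0.6 shift [ 0 12] theta~ 0.13 pred [ 0.2 11.6]
s6 match 1.0 shift [0 0] theta~ 0.0 pred [0. 0.]
[-1.22425047 -0.16011393  3.00173186]
```

>>> apply_moves(deltas="1 .004 -.03 -.1 0;1 .004 -.03 -.1 0;1 .004 -.03 -.1 0;1 0 -.02 -.1 0;1 0 0 0 0;1 0 0 0 0")

```text
clock: 20.02
eef_pos: [0.6352, 0.0019, 0.088]
tcp_rot: [-0.705, 0.705, 0.051, -0.051]
contact_force: [-1.7, 0.3, 2.2]
finger_gap: 0.0008
```

```bash
cat >> hm.py <<'E'
def F(n=6):
    f=[]
    for i in range(n): robot.capture('side'); f.append(robot.sense()['contact_force'])
    print(robot.sense()['eef_pos'].round(4),np.mean(f,0).round(2))
E
python3 - <<'E'
from hm import *
F(); cap('side','s8'); est('s8'); est('s8','s7')
E
```

```text
[0.6353 0.0019 0.088 ] [-1.57  0.16  2.58]
s8 match 0.71 shift [ 0 13] theta~ 0.15 pred [ 0.2 13.4]
s8 match 0.86 shift [0 6] theta~ 0.07 pred [0.1 6.4]
```

>>> apply_moves(deltas="1 .003 -.02 -.1 0;1 .003 -.02 -.1 0;1 .003 -.01 -.1 0;1 0 0 0 0;1 0 0 0 0")

```text
clock: 21.0
eef_pos: [0.6357, -0.001, 0.0699]
tcp_rot: [-0.705, 0.705, 0.051, -0.051]
contact_force: [-1.5, 1.2, 2.6]
finger_gap: 0.0005
```

```bash
python3 - <<'E'
from hm import *
F(); cap('side','s9'); est('s9'); est('s9','s8')
E
```

```text
[ 0.6358 -0.001   0.07  ] [-1.85  0.67  2.64]
s9 match 0.56 shift [ 0 20] theta~ 0.23 pred [ 0.1 20. ]
s9 match 0.95 shift [0 2] theta~ 0.02 pred [0.1 1.8]
```

>>> apply_moves(deltas="1 0 0 -.1 0;1 0 0 -.1 0;1 0 0 0 0")

```text
clock: 21.72
eef_pos: [0.6358, -0.0012, 0.0573]
tcp_rot: [-0.705, 0.705, 0.05, -0.051]
contact_force: [0.2, -1.5, 3.3]
finger_gap: 0.0006
```

```bash
python3 -c "from hm import *;F()"
```

```text
[ 0.6358 -0.0011  0.058 ] [-0.31 -2.21  3.41]
```

>>> apply_moves(deltas="1 0 0 -.05 0;1 0 0 0 0")

```text
clock: 22.28
eef_pos: [0.6359, -0.0009, 0.0548]
tcp_rot: [-0.705, 0.705, 0.051, -0.051]
contact_force: [-0.4, -3.0, 3.5]
finger_gap: 0.0003
```

```bash
python3 -c "from hm import *;F()"
```

```text
[ 0.6359 -0.0009  0.055 ] [ 0.77 -2.14  3.69]
```

>>> apply_moves(deltas="1 0 0 -.05 0;1 0 0 0 0")

```text
clock: 22.82
eef_pos: [0.6359, -0.001, 0.0519]
tcp_rot: [-0.705, 0.705, 0.051, -0.051]
contact_force: [0.6, -2.8, 6.4]
finger_gap: 0.0007
```

```bash
python3 -c "from hm import *;F()"
```

```text
[ 0.636  -0.001   0.0521] [-0.41 -2.86  5.92]
```

>>> apply_moves(deltas="1 0 0 -.05 0;1 0 0 0 0")

```text
clock: 23.38
eef_pos: [0.636, -0.001, 0.0491]
tcp_rot: [-0.705, 0.705, 0.051, -0.051]
contact_force: [-0.9, -1.9, 7.5]
finger_gap: 0.0003
```

```bash
python3 -c "from hm import *;F()"
```

```text
[ 0.636  -0.001   0.0492] [-0.6  -2.57  7.53]
```

>>> apply_moves(deltas="1 0 0 -.05 0;1 0 0 -.05 0;1 0 0 -.03 0;1 0 0 0 0;1 0 0 0 0")

```text
clock: 24.3
eef_pos: [0.636, -0.0008, 0.0416]
tcp_rot: [-0.705, 0.705, 0.051, -0.051]
contact_force: [-2.7, -3.2, 11.3]
finger_gap: 0.0004
```

```bash
python3 - <<'E'
from hm import *
F(); cap('side','sa'); cap('top','ta'); est('sa'); est('sa','s9'); crop('sa',290,130,100,110,5,'sac'); crop('ta',235,140,60,70,5,'tac')
a=cv2.imread('pics/sac.png');b=cv2.imread('pics/tac.png')
w=np.zeros((550,800,3),np.uint8); w[:,:500]=a; w[:350,500:]=b; cv2.imwrite('pics/wa.png',w)
E
```

```text
[ 0.636  -0.0009  0.0417] [-2.34 -2.38 11.27]
sa match 0.53 shift [ 1 26] theta~ 0.31 pred [-0.2 26.1]
sa match 0.95 shift [0 5] theta~ 0.05 pred [0.1 4.6]
```

View pics/wa.png

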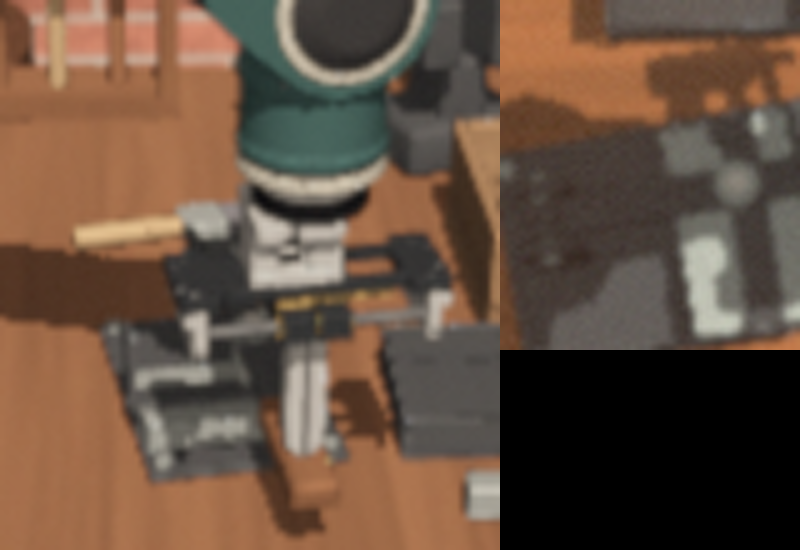

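```bash
python3 -c "
from hm import *
F(3); robot.sign_off()"
```

```text
[ 0.636  -0.0009  0.0416] [-2.13 -2.03 11.85]
the job is handed in; nothing more can be done
```

I placed the long bracket on the clamp block, let go of it, and handed the job in while holding the lever down with the closed fingers.

**Bracket:** I slid it along the block until it met the stop; pushing it home and down read about 19 N sideways and 26 N vertically at the wrist. After I let go, the top camera showed its flat leg square and within about 1 mm of centre under the foot. In the last picture it looked unmoved. I judged the contact with the stop only by that push; the pictures did not resolve it.

**Lever:** The force curve showed the foot touching at TCP height 0.0545 m, and from there it rose about 0.55 N per mm, as the task says it should. I pushed about 13 mm further, and the final force held at 11–12 N. That puts the spring about 6 mm in and the lever at about 0.335 rad. I did not see the foot's travel directly.

**Checks that disagreed:**
- **Lever angle:** rough image matching gave about 0.31 rad rather than 0.335. The match was weak, so I went by the force curve.
- **Finger tips:** the pictures and the handle contact put them about 3 cm above the reported TCP. I therefore set heights by contact and force instead of the nominal tip.

I did not touch anything else knowingly, but made no separate check that the other things on the bench stayed put. The job was handed in at about 25 s of the 58 s allowed.

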